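Turn the shaft so its blue flat faces up

TASK

Two green shaft holders stand on the bench, each with a crank. One carries a steel shaft with a flat milled along it, coated with blue marking dye: turn that shaft by its crank until the blue flat faces straight up, ready for marking out, then let go. Leave the other holder, whose shaft is plain and round, as it is.

Things in the scene. Friction and masses are not known exactly. Their poses are not given: they have to be found in the camera images.
- flat_shaft (a joint): Angle (rad) of the steel shaft, 32 mm thick, level along its holder's y axis, with a blue flat 90 mm long, 25 mm wide, 10 mm from the axis. 0 = flat faces straight up; positive = tipped towards the holder's +x, away from the robot. Starts at 0.45 to 1.55, can turn on past 0 to -2.2. Bearing friction of about 0.15 N m holds it wherever it is left.
- flat_holder: Green holder of the shaft with the blue flat, fixed to the bench: base plate 110 (x) by 150 (y) by 14 mm, two uprights 20 mm thick at y = -85 and +25 mm, 110 mm high. Origin on the bench top; the shaft's axis is 90 mm straight above it. z up, y along the shaft towards the crank end, x roughly away from the robot. The crank turns in the plane y = +75 mm.
- flat_knob (a point): Centre of the black barrel grip, 26 mm thick, 32 mm long along the shaft's direction, on the end of the crank of the shaft with the blue flat, 85 mm from the shaft's axis. It revolves freely on its pin, so it can be pinched by its two ends from above and carried round. The crank leans (joint value - 0.70) rad from upright, positive to the holder's +x; so with the flat up it leans 0.70 rad (40 degrees) to -x, towards the robot.
- plain_knob (a point): Centre of the like black grip on the crank of the other green holder, which has a plain round shaft with no flat. To be left alone.
Mind the look-alikes: they are no part of the job. What is shaped like the flat_holder but brown is not meant.

How it is judged (in metres and radians):
At the end, for the whole second after the job is handed in: The blue flat faces straight up within 10 degrees (0.175 rad) and the shaft is at rest, let go (value of joint flat_shaft between -0.175 and 0.175 rad and velocity of joint flat_shaft between -0.05 and 0.05 rad/s); the robot touches nothing.
It fails at once if the other holder's crank is turned (its grip moved by more than 20 mm) (distance of plain_knob from where it was at the start of the episode above 0.02 m).
It also fails if it takes over 32 s, if anything falls off the work surface, if the arm or the gripper's body presses on something with over 40 N, if the wrist force passes 120 N, or if a joint passes its speed limit or range.

ROBOT

A 6-joint arm with a two-finger parallel gripper is mounted at the origin on the work surface. World frame = base frame: x ahead of the robot, y to its left, z up, the work surface at z = 0. Lengths are in mm, angles in rad, forces in N, time in s.
With the tool pointing down it reaches from about 300 to 775 mm from the base axis. Payload 14.6 kg.
Tool frame: the origin (TCP) lies at the very end of the fingers, on their centre line; the grasp point (between the pads) lies 19 mm behind it (grip_point_offset is the distance from the TCP to the grasp point, in mm); z points along the fingers, y is the line along which they close (so a half turn about z gives the same grasp; the last joint's range is limited). The gripper opens to 94 mm and grips with 3 to 60 N. Pads are 16 mm wide; open, the fingers measure 119 mm over their backs; the gripper's body (75 mm by 177 mm) begins 78 mm behind the grasp point.
Start: joints at [-0.067, 0.3, 1.521, -0, 1.321, -0.067], TCP at [549.99, -0.002, 205.446] pointing down, gripper open.
Joint ranges: [-3.03, 3.03], [-0.79, 2.21], [0.23, 2.52], [-1.04, 4.18], [0, 3.07], [-2.55, 2.55]. Speed limits (rad/s): [2.22, 2.22, 2.57, 3.14, 3.14, 3.14].

INTERFACE

Orientations are given as [roll, pitch, yaw] about the fixed x, y, z axes, in that order (R = Rz(yaw) Ry(pitch) Rx(roll)).
In Python, from cell import read_state, camera, camera_info, sign_off, grip_point_offset gives the robot as it stands.
- The arm moves only by the shell command python3 -m handwheel 'ROWS' [FORCE]. ROWS is text: rows parted by semicolons, each of 5 numbers parted by spaces: the shift along the world's x, y, z in units of 40 mm (1.0 is 40 mm), then the turn about the world's z in units of 5 degrees (1.0 is 5 degrees), then the closure, from 0 (fully open) to 1 (shut). In form: dx dy dz yaw gripper; .... A call has 1 to 12 rows; each row shifts and turns the commanded pose from where the row before left it; what a row does not reach is not made up. A row lasts 1/12 s, in which the tool goes at most 41.7 mm and 7.16 degrees, less where a joint would pass 70% of its speed; a pose out of reach is approached as far as the arm can. A call is refused whole if a number of a shift passes 1 or a number of a turn 1, either way. A call with a gripper value outside its range is refused whole. The fingers move at their own pace and stop on an object; FORCE is the grip in N (left out, the last holds). Time passes only in rows, so rows that do not move let the fingers close. It gives the time, the measured TCP pose, the force, the opening and the grip force at its end, in the units of the state.
- read_state(): the state, without advancing time (a new reading comes with each control period).
- camera(name): name is "scene" or "side" or "wrist"; returns (picture, depth): 384x512x3 uint8, red, green, blue; 384x512 float32, mm along the optical axis (not along the pixel's ray), 0 where there is no reading.
- camera_info(name): a dict with "intrinsics" (3x3 intrinsics, pixels), "world_from_camera" (4x4, takes a point from camera to world coordinates). Camera axes: x right, y down, z forward; pixel columns grow to the right and rows downward; lengths in mm; the calibration is good to about 2 mm. A picture is of the moment at which its call begins: read the wrist's pose just before it. camera_info takes no time and is no camera call; for the wrist camera it gives the pose at the moment of the call.
- sign_off(): hands the job in; it is judged then, once.
The state is a dict: "clock": time; "joints": joint angles; "qd": joint speeds; "effort": joint torques, N m; "eef_pos": TCP position; "eef_rot": TCP orientation; "wrist_force": force on the tool from outside, world axes, zero at the start; "moment": the same for the moment, N m; "finger_gap": finger opening in mm; "finger_force": force on a finger pad.
Only numpy, scipy, OpenCV 4.12 (cv2) and the standard library are available. Lean on these libraries where they do the work, as an engineer would, in place of code of your own. Each camera call takes 0.05 s, during which the arm holds its last target. There are 200 camera calls.

## Working session

There is one attempt and no reset: what is moved stays moved. The work goes in short steps, Python scripts to look and compute and a shell command to move; the robot and the scene stay as the last step left them, time stands still between calls to the robot, and variables do not carry over. Pictures are saved under pics/ and viewed, at most 10 in all, crops included, and the job is handed in when it is done.

```bash
mkdir -p pics; python3 - <<'E'
from cell import *
import cv2,numpy as np
s=read_state();print(s['clock'],s['eef_pos'],s['eef_rot'],s['finger_gap'],grip_point_offset)
for n in("scene","side"):
    p,d=camera(n);cv2.imwrite(f"pics/{n}0.png",p[:,:,::-1]);np.savez(f"{n}0.npz",p=p,d=d,**{k:np.array(v) for k,v in camera_info(n).items()})
    print(n,camera_info(n))
E
```

```text
0.0 [5.49737140e+02 3.46871597e-02 2.04877260e+02] [-3.14042642e+00 -7.65341103e-05  1.57083399e+00] 93.88750404046806 18.8
scene {'intrinsics': array([[351.50018274,   0.        , 252.17458277],
       [  0.        , 351.50018274, 189.64571191],
       [  0.        ,   0.        ,   1.        ]]), 'world_from_camera': array([[ 5.01968841e-01,  7.54384558e-01, -4.23002626e-01,
         9.75389764e+02],
       [ 8.64781398e-01, -4.45378164e-01,  2.31929782e-01,
        -3.36002181e+02],
       [-1.34318873e-02, -4.82226327e-01, -8.75943694e-01,
         1.02705130e+03],
       [ 0.00000000e+00,  0.00000000e+00,  0.00000000e+00,
         1.00000000e+00]])}
side {'intrinsics': array([[354.66673484,   0.        , 255.33762534],
       [  0.        , 354.66673484, 191.80637169],
       [  0.        ,   0.        ,   1.        ]]), 'world_from_camera': array([[ 8.96925943e-01, -2.65247536e-01,  3.53790331e-01,
         1.91956312e+02],
       [-4.42178084e-01, -5.40828864e-01,  7.15529651e-01,
        -8.41378942e+02],
       [ 1.54754592e-03, -7.98215438e-01, -6.02370086e-01,
         7.26322969e+02],
       [ 0.00000000e+00,  0.00000000e+00,  0.00000000e+00,
         1.00000000e+00]])}
```

View pics/scene0.png

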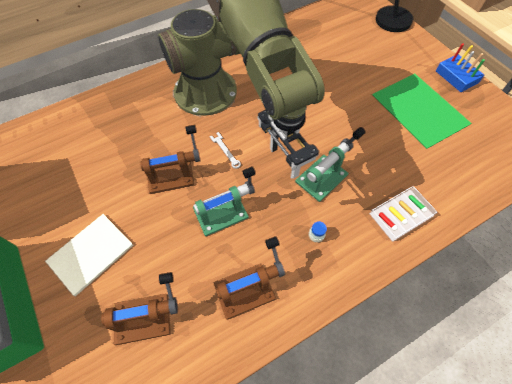

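View pics/side0.png

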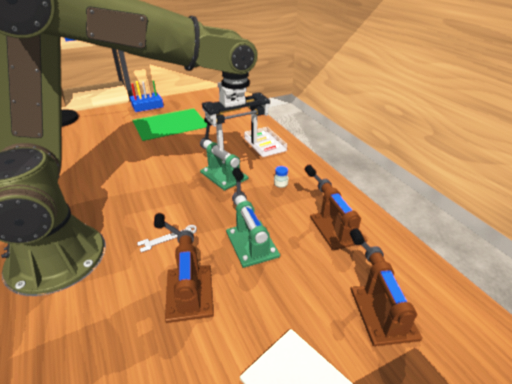

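The scene view shows the green holder with the blue flat at about (222,208) and its knob at (249,173). The plain green holder is at (322,178), with its knob at (359,133). In the side view the target flat is at (252,218) and its knob at (238,174). Next I'll measure them in 3D.

```bash
cat > h.py <<'E'
import numpy as np,cv2
def pts(p,d,K,T,box,kind):
    x0,y0,x1,y1=box; hsv=cv2.cvtColor(p,cv2.COLOR_RGB2HSV)
    m={'blue':cv2.inRange(hsv,(105,130,60),(125,255,255)),'green':cv2.inRange(hsv,(60,80,40),(90,255,255)),'dark':cv2.inRange(hsv,(0,0,0),(180,255,60))}[kind]
    b=np.zeros_like(m);b[y0:y1,x0:x1]=1;v,u=np.nonzero((m>0)&(b>0)&(d>0));z=d[v,u]
    c=np.c_[(u-K[0,2])/K[0,0]*z,(v-K[1,2])/K[1,1]*z,z]
    return c@T[:3,:3].T+T[:3,3],np.c_[u,v]
def load(n):
    f=np.load(n+'0.npz');return f['p'],f['d'],f['intrinsics'],f['world_from_camera']
E
python3 - <<'E'
from h import *
np.set_printoptions(precision=1,suppress=True)
rays={}
for n,kb,bb,gb in(("scene",(238,160,262,184),(195,180,256,225),(190,175,256,236)),("side",(228,164,246,184),(235,200,266,235),(222,190,285,268))):
    L=load(n);P,uv=pts(*L,kb,'dark');print(n,'knob',len(P),uv.mean(0),np.median(P,0),P.min(0),P.max(0))
    c=(uv.min(0)+uv.max(0))/2;K,T=L[2],L[3];r=T[:3,:3]@np.linalg.solve(K,[*c,1]);rays[n]=(T[:3,3],r/np.linalg.norm(r))
    P,uv=pts(*L,bb,'blue');c=P.mean(0)
    P=P[np.linalg.norm(P-np.median(P,0),axis=1)<60];c=P.mean(0);U,S,V=np.linalg.svd(P-c);print('blue',len(P),c,'\n',V,S/np.sqrt(len(P)))
    P,uv=pts(*L,gb,'green');print('green',len(P),P.min(0),P.max(0))
    B=P[(P[:,2]<24)&(P[:,2]>6)];r=cv2.minAreaRect(B[:,:2].astype(np.float32));print('base',len(B),r,cv2.boxPoints(r).tolist())
(a,r),(b,s)=rays.values()
t=np.linalg.lstsq(np.c_[r,-s],b-a,rcond=None)[0];print('tri',a+t[0]*r,b+t[1]*s)
E
```

```text
scene knob 97 [248.6 173.1] [515.4 -93.3 184.2] [ 502.1 -106.7  122.3] [523.6 -78.2 192.3]
blue 214 [ 508.3 -195.7   99.2] 
 [[ 0.1  1.   0. ]
 [-0.8  0.1  0.6]
 [ 0.6 -0.1  0.8]] [25.1  6.4  1.7]
green 1138 [ 453.3 -272.6    5.4] [ 562.9 -126.   114. ]
base 817 ((508.4494934082031, -196.55587768554688), (145.4016571044922, 98.00033569335938), 84.94773864746094) [[453.23736572265625, -264.6590881347656], [550.85693359375, -273.2894287109375], [563.66162109375, -128.45266723632812], [466.04205322265625, -119.82232666015625]]
side knob 99 [237.5 174.2] [ 504.5 -103.   181.8] [ 494.6 -108.5  152.6] [515.  -76.9 189.4]
blue 72 [ 505.9 -193.5  101.1] 
 [[ 0.1  1.  -0. ]
 [-0.7  0.1  0.7]
 [ 0.7 -0.1  0.7]] [21.7  6.3  0.5]
green 1361 [ 439.8 -274.9    4.5] [ 556.9 -120.8  112. ]
base 774 ((497.8779602050781, -198.31443786621094), (146.95919799804688, 105.65213012695312), 84.59464263916016) [[438.36492919921875, -266.4909973144531], [543.5472412109375, -276.4435729980469], [557.3909912109375, -130.13787841796875], [452.20867919921875, -120.185302734375]]
tri [513.5 -93.4 167.3] [508.8 -88.5 171.2]
```

```bash
python3 -m handwheel '0 0 1 0 0;0 0 1 0 0;0 -0.5 0 1 0;-0.3 -0.9 0 1 0;-0.3 -0.9 0 1 0;-0.35 0 0 1 0;0 0 0 1 0;0 0 0 1 0;0 0 0 1 0;0 0 0 1 0;0 0 0 1 0;0 0 0 1 0'; python3 -m handwheel '0 0 0 1 0;0 0 0 1 0;0 0 0 1 0;0 0 0 1 0;0 0 0 1 0;0 0 0 1 0;0 0 0 1 0;0 0 0 0 0;0 0 0 0 0'
python3 - <<'E'
from cell import *
from h import *
np.set_printoptions(precision=1,suppress=True)
print(read_state()['eef_pos'],read_state()['eef_rot'],read_state()['clock'])
n='wrist';i=camera_info(n);p,d=camera(n);cv2.imwrite('pics/wrist1.png',p[:,:,::-1]);np.savez('wrist0.npz',p=p,d=d,**i)
P,uv=pts(*load('scene'),(350,125,368,142),'dark');print('plain',np.median(P,0),P.min(0),P.max(0))
E
```

```text
clock: 1.1
eef_pos: [511.9, -92.0, 285.1]
eef_rot: [-3.141, -0.001, 2.448]
wrist_force: [0.1, -0.5, 0.3]
finger_gap: 93.9
finger_force: 0.0
clock: 1.85
eef_pos: [511.9, -92.0, 285.3]
eef_rot: [3.142, -0.0, 3.052]
wrist_force: [-0.5, -0.3, 0.2]
finger_gap: 94.1
finger_force: 0.0
[511.9 -92.  285.3] [ 3.1 -0.   3.1] 1.85
plain [559.  260.3 180.5] [541.3 246.4 123.4] [570.8 282.  187.6]
```

View pics/wrist1.png

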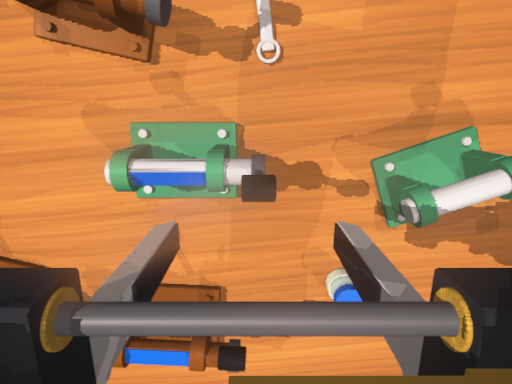

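The wrist view shows the knob at (259,188), the blue flat at (170,180), and the finger axis parallel to the shaft. The plain knob is far away, at y≈260.

```bash
python3 - <<'E'
from h import *
np.set_printoptions(precision=3,suppress=True)
L=load('wrist');K,T=L[2],L[3]
P,uv=pts(*L,(236,170,282,206),'dark');print(uv.min(0),uv.max(0),np.median(P,0))
top=P[P[:,2]>160];print('top',len(top),top.min(0),top.max(0),top.mean(0))
c,r=cv2.minEnclosingCircle(uv.astype(np.float32));print(T[:3,3])
for px in((259,188),):
    r=T[:3,:3]@np.linalg.solve(K,[*px,1]);print(T[:3,3]+r*(177-T[2,3])/r[2])
P,uv=pts(*L,(125,160,215,192),'blue');c=P.mean(0);V=np.linalg.svd(P-c)[2];print('blue',c,V)
n=V[2]*np.sign(V[2,2]);print('theta',np.arctan2(n[0],n[2]),'yaw of axis',np.degrees(np.arctan2(V[0,1],V[0,0])))
E
```

```text
Traceback (most recent call last):
ValueError: zero-size array to reduction operation minimum which has no identity
```

```bash
python3 - <<'E'
from h import *
np.set_printoptions(precision=3,suppress=True)
L=load('wrist');K,T=L[2],L[3];p,d=L[:2]
print(T, d[188,250:270],d[180,165:175],d[100,300],p[188,259])
P,uv=pts(*L,(236,170,282,206),'dark');print(uv.min(0),uv.max(0),P.min(0),P.max(0),np.median(P,0))
r=T[:3,:3]@np.linalg.solve(K,[259,188,1]);print(T[:3,3]+r*(177-T[2,3])/r[2])
P,uv=pts(*L,(125,160,215,192),'blue');c=P.mean(0);V=np.linalg.svd(P-c)[2];print('blue',c,V)
n=V[2]*np.sign(V[2,2]);print('theta',np.arctan2(n[0],n[2]),'yaw of axis',np.degrees(np.arctan2(V[0,1],V[0,0])))
E
```

```text
[[  0.09    0.963   0.256 436.883]
 [  0.996  -0.087  -0.024 -85.988]
 [ -0.001   0.257  -0.967 464.561]
 [  0.      0.      0.      1.   ]] [285.577 286.551 285.849 285.591 285.875 286.221 286.757 286.125 285.828
 285.761 285.209 286.146 286.805 286.357 284.194 286.669 286.694 285.455
 286.572 286.319] [375.916 375.584 375.947 375.663 376.281 374.539 375.901 374.239 374.476
 376.958] 446.54095 [87 68 59]Traceback (most recent call last):
  File "<stdin>", line 5, in <module>
    return umr_minimum(a, axis, None, out, keepdims, initial, where)
ValueError: zero-size array to reduction operation minimum which has no identity
```

```bash
sed -i 's/(180,255,60)/(180,255,100)/' h.py; python3 - <<'E'
from h import *
np.set_printoptions(precision=3,suppress=True)
L=load('wrist');K,T=L[2],L[3];p,d=L[:2]
P,uv=pts(*L,(236,170,282,206),'dark');k=P[:,2]>155;P=P[k];uv=uv[k];print(uv.min(0),uv.max(0),P.min(0),P.max(0),np.median(P,0))
r=T[:3,:3]@np.linalg.solve(K,[*(uv.min(0)+uv.max(0))/2,1]);print(T[:3,3]+r*(177-T[2,3])/r[2])
P,uv=pts(*L,(125,160,215,192),'blue');c=P.mean(0);V=np.linalg.svd(P-c)[2];print('blue',c,V)
n=V[2]*np.sign(V[2,2]);print('theta',np.arctan2(n[0],n[2]),'yaw of axis',np.degrees(np.arctan2(V[0,1],V[0,0])))
E
```

```text
[242 175] [275 200] [ 495.512 -106.11   174.394] [518.647 -74.326 189.405] [505.484 -90.847 186.262]
[508.529 -90.364 177.   ]
blue [ 507.531 -196.957   99.485] [[ 0.08   0.997  0.008]
 [ 0.764 -0.056 -0.643]
 [ 0.64  -0.058  0.766]]
theta 0.6965125074443321 yaw of axis 85.40228137159897
```

```bash
python3 -m handwheel '-0.09 0.04 -0.8 0 0;0 0 -0.8 0 0;0 0 -0.8 0 0;0 0 -0.5 0 0;0 0 -0.3 0 0;0 0 0 0 0;0 0 0 0 0.5;0 0 0 0 0.6;0 0 0 0 0.7;0 0 0 0 0.8;0 0 0 0 0.9;0 0 0 0 1' 15; python3 -m handwheel '0 0 0 0 1;0 0 0 0 1;0 0 0 0 1'
```

```text
clock: 2.9
eef_pos: [508.5, -90.4, 157.8]
eef_rot: [-3.141, 0.001, 3.054]
wrist_force: [0.2, -0.2, -0.3]
finger_gap: 57.2
finger_force: 0.0
clock: 3.15
eef_pos: [508.4, -90.4, 157.4]
eef_rot: [3.142, -0.0, 3.054]
wrist_force: [-0.7, 0.5, -0.2]
finger_gap: 37.3
finger_force: 0.0
```

```bash
python3 -m handwheel '0 0 0 0 1;0 0 0 0 1;0 0 0 0 1;0 0 0 0 1;0 0 0 0 1' 15
```

```text
clock: 3.57
eef_pos: [508.4, -89.7, 157.4]
eef_rot: [3.14, -0.0, 3.055]
wrist_force: [0.9, 6.2, 0.7]
finger_gap: 32.1
finger_force: 15.0
```

```bash
python3 -m handwheel '-0.186 0.015 -0.01 0 1;-0.184 0.015 -0.024 0 1;-0.18 0.015 -0.04 0 1;-0.177 0.015 -0.056 0 1;-0.172 0.014 -0.07 0 1;-0.165 0.014 -0.086 0 1;-0.156 0.013 -0.1 0 1;-0.147 0.012 -0.113 0 1;0 0 0 0 1;0 0 0 0 1;0 0 0 0 1;0 0 0 0 1'
python3 - <<'E'
from cell import *
from h import *
np.set_printoptions(precision=3,suppress=True)
for n,bx in(('wrist',(60,100,260,250)),('scene',(190,180,256,225)),('side',(230,195,270,240))):
    i=camera_info(n);p,d=camera(n);cv2.imwrite(f'pics/{n}2.png',p[:,:,::-1])
    P,uv=pts(p,d,i['intrinsics'],i['world_from_camera'],bx,'blue')
    if len(P)<20: print(n,len(P));continue
    P=P[(np.abs(P[:,2]-100)<15)&(abs(P[:,0]-505)<30)];c=np.median(P,0);V=np.linalg.svd(P-P.mean(0))[2];v=V[2]*np.sign(V[2,2]);print(n,len(P),uv.mean(0),c,v,np.arctan2(v[0],v[2]),P.min(0),P.max(0))
E
```

```text
clock: 4.57
eef_pos: [453.8, -84.8, 136.7]
eef_rot: [3.139, -0.0, 3.054]
wrist_force: [8.2, 8.4, -10.7]
finger_gap: 32.1
finger_force: 15.0
wrist 0
scene 190 [217.242 198.432] [ 501.3   -195.252  101.679] [-0.049  0.008  0.999] -0.049438694591054995 [ 486.353 -237.718   95.143] [ 516.237 -152.616  106.357]
side 156 [251.263 216.686] [ 500.055 -194.206  101.844] [-0.022  0.003  1.   ] -0.02193330325167769 [ 486.68  -231.787   98.745] [ 514.664 -153.549  105.188]
```

View pics/scene2.png

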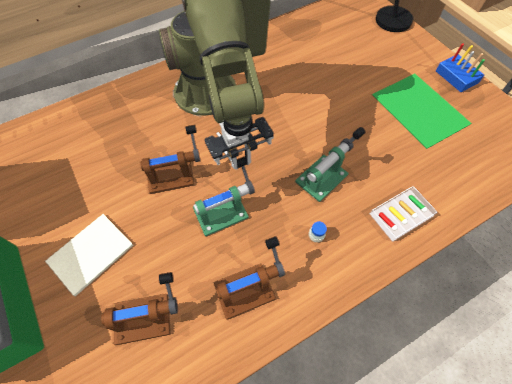

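The flat at (217,198) now faces up, at about -0.03 rad. I'll let go and lift clear.

```bash
python3 -m handwheel '0 0 0 0 0.6;0 0 0 0 0.5;0 0 0 0 0.4;0 0 0 0 0.2;0 0 0 0 0;0 0 0 0 0;0 0 0 0 0;0 0 0 0 0'; python3 -m handwheel '0 0 0.3 0 0;0 0 0.6 0 0;0 0 0.8 0 0;0 0 0.8 0 0;0 0 0.8 0 0;0 0 0 0 0;0 0 0 0 0;0 0 0 0 0'
python3 - <<'E'
from cell import *
from h import *
np.set_printoptions(precision=3,suppress=True)
for n,bx in(('wrist',(40,40,300,300)),('scene',(190,180,256,225)),('side',(230,195,270,240))):
    i=camera_info(n);p,d=camera(n);cv2.imwrite(f'pics/{n}3.png',p[:,:,::-1])
    P,uv=pts(p,d,i['intrinsics'],i['world_from_camera'],bx,'blue')
    if len(P)<20: print(n,len(P));continue
    P=P[(np.abs(P[:,2]-100)<15)&(abs(P[:,0]-505)<30)];V=np.linalg.svd(P-P.mean(0))[2];v=V[2]*np.sign(V[2,2]);print(n,len(P),P.mean(0),np.arctan2(v[0],v[2]))
E
```

```text
clock: 5.38
eef_pos: [453.7, -85.9, 137.5]
eef_rot: [-3.142, 0.0, 3.054]
wrist_force: [-0.3, 0.5, -0.1]
finger_gap: 80.5
finger_force: 0.0
clock: 6.05
eef_pos: [453.4, -85.8, 268.6]
eef_rot: [3.141, -0.001, 3.054]
wrist_force: [-0.1, 0.5, -0.4]
finger_gap: 94.1
finger_force: 0.0
wrist 987 [ 498.751 -193.877  101.438] -0.01632239857356358
scene 190 [ 501.53  -195.154  101.686] -0.04893194390947595
side 161 [ 500.058 -193.913  102.086] -0.01565521453531325
```

View pics/wrist3.png

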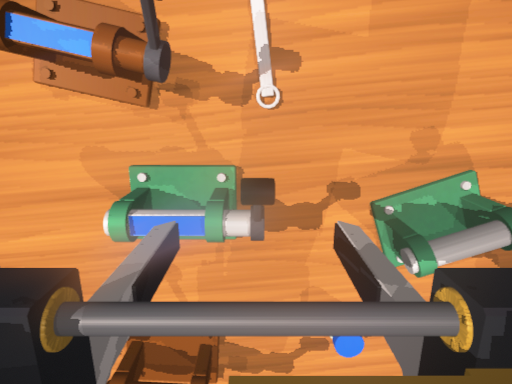

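The blue flat at (165,222) faces up, the knob at (258,190) is free, and the gripper is clear.

```bash
python3 -c "from cell import *; print(sign_off())"
```

```text
the job is handed in; nothing more can be done
None
```

The blue flat faces up, at about -0.02 to -0.05 rad by three camera views (limit ±0.175). The crank is let go, the gripper is clear, the plain holder was not touched, and the job was handed in at about 6 s; the sign-off returned no verdict.

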